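Clamp a bottle in the bench chuck and open its push-and-turn safety cap

ROBOT

A 6-joint arm with a two-finger parallel gripper is mounted at the origin on a cart in front of the work surface, level with it; the furniture and walls round the work are solid. World frame = base frame: x ahead of the robot, y to its left, z up, the work surface at z = 0. Lengths are in m, angles in rad, forces in N, time in s.
With the tool pointing down it reaches from about 0.35 to 0.975 m from the base axis. Payload 4.9 kg.
Tool frame: the origin (TCP) lies at the very end of the fingers, on their centre line; the grasp point (between the pads) lies manip.grip_point_offset behind it (manip.grip_point_offset is the distance from the TCP to the grasp point, in m); z points along the fingers, y is the line along which they close (so a half turn about z gives the same grasp; the last joint's range is limited). The gripper opens to 85 mm and grips with 20 to 120 N. Pads are 22 mm wide; open, the fingers measure 114 mm over their backs; the gripper's body (76 mm by 85 mm) begins 54 mm behind the grasp point. The pads swing forward as they close: fully open they stand 13 mm farther back than shut.
Start: joints at [-1.397, 0.053, 1.613, -0, 1.476, -0.119], TCP at [0.18, -0.598, 0.231] pointing down, gripper open.
Joint ranges: [-3.01, 3.01], [-1.01, 2.22], [0.06, 2.58], [-1.02, 4.17], [0.09, 2.62], [-3.14, 3.14]. Speed limits (rad/s): [2.57, 2.57, 3.14, 3.14, 3.14, 3.14].

INTERFACE

Orientations are given as a unit quaternion [w, x, y, z].
In Python, from plant import manip gives the robot as it stands.
- The arm moves only by the shell command python3 -m crank 'ROWS' [OPENING]. ROWS is JSON, a list of rows, each an object of numbers: "x", "y", "z": the shift along the tool's x, y, z in cm; "turn": the turn about the tool's z in rad. In form: [{"x": .., "y": .., "z": .., "turn": ..}, ...]. A call has 1 to 5 rows; each row shifts and turns the commanded pose from where the row before left it, along the tool's axes as they then stand; what a row does not reach is not made up. A row lasts 1/10 s, in which the tool goes at most 50 mm and 8.59 degrees, less where a joint would pass 70% of its speed; a pose out of reach is approached as far as the arm can. A call with a gripper value outside its range is refused whole. OPENING is the opening in per cent of the stroke, from 0 (shut) to 100 (fully open), set as the call begins (- or left out, the last holds). The fingers move at their own pace and stop on an object; the grip force is fixed at half the most. Time passes only in rows, so rows that do not move let the fingers close. It gives the time, the measured TCP pose, the force, the opening and the grip force at its end, in the units of the state.
- manip.state(): the state, without advancing time (a new reading comes with each control period).
- manip.grab_frame(name): name is "scene" or "top" or "wrist"; returns (picture, depth): 480x640x3 uint8, red, green, blue; 480x640 float32, m along the optical axis (not along the pixel's ray), 0 where there is no reading.
- manip.camera_model(name): a dict with "mtx" (3x3 intrinsics, pixels), "world_to_cam" (4x4, takes a point from world to camera coordinates). Camera axes: x right, y down, z forward; pixel columns grow to the right and rows downward; lengths in m; the calibration is good to about 2 mm. The wrist camera is an equidistant fisheye: a pixel r from the principal point sees the ray r / f radians off the axis. A picture is of the moment at which its call begins: read the wrist's pose just before it. camera_model takes no time and is no camera call; for the wrist camera it gives the pose at the moment of the call.
- manip.job_done(): hands the job in; it is judged then, once.
The state is a dict: "time": time; "joint_pos": joint angles; "joint_vel": joint speeds; "joint_efforts": joint torques, N m; "tool_pos": TCP position; "tool_rot": TCP orientation; "contact_force": force on the tool from outside, world axes, zero at the start; "ft_torque": the same for the moment, N m; "gripper_width": opening from 0.0 (shut) to 1.0 (fully open); "grasp_force": force on a finger pad.
Only numpy, scipy, OpenCV 4.12 (cv2) and the standard library are available. Lean on these libraries where they do the work, as an engineer would, in place of code of your own. Each camera call takes 0.05 s, during which the arm holds its last target. There are 200 camera calls.

TASK

Clamp the orange bottle in the bench chuck by swinging the chuck's upright red handle clockwise (seen from above) all the way to its stop, and leave it there. Then open the bottle's white safety cap: press it down, twist it about 60 degrees counter-clockwise while it is pressed down, and lift it off straight up. The job finishes while you are still holding the cap: keep it gripped and still in the air above the bottle, about 8 cm higher than it sat, with the bottle standing clamped in the chuck and everything else on the table left where it was.

Things in the scene. Friction and masses are not known exactly. Their poses are not given: they have to be found in the camera images.
- chuck: Bench chuck bolted down: grey flange 160 mm across, 20 mm high; on it a knurled steel sleeve ring, 136 mm across, up to 43 mm above the table; above that three jaws with black pads, 44 to 62 mm above the table, out to 77 mm from the axis. Origin: centre of the underside, on the table; z up along the chuck axis. At joint 0 the handle stands 216 degrees counter-clockwise from its x axis.
- sleeve (a joint): Turn of the chuck's sleeve, rad, positive clockwise seen from above: 0 open, 1.25 hard stop (tight). Jaws close 10 mm per rad; their sprung pads meet the bottle near 0.95 and press harder up to the stop. Friction keeps the sleeve where it is left; turning takes about 7 N at the handle, 11 N near the stop. Starts between 0 and 0.2.
- handle_top (a point): Middle of the top of the sleeve's red handle, 99 mm above the table. The handle is an upright round grip 18 mm thick, from 60 to 99 mm above the table, on a thinner post. It stands 90 mm from the chuck axis and goes round that axis with the sleeve; it does not spin on its post.
- bottle: Orange bottle, loose, standing on the flange (underside 20 mm above the table) between the jaws. Body 60 mm across up to 55 mm of its height, shoulder to 66 mm, neck 27 mm across up to 99.5 mm; a grey sprung plug in the mouth stands up to 110 mm when the cap is off. Origin: centre of its underside, z up.
- cap: White round ribbed cap, 48 mm across, 34 mm high, 30 g, red stripe on top. Origin: centre of its lower edge, z up. Locked at the start: lower edge 76 mm above the bottle's underside, its x axis along the bottle's x axis. Spring force against pressing: 5 N at first, 9 N at 3.5 mm, 13 N at the bottom stop at 6.5 mm.
- cap_top (a point): Centre of the cap's top face, 34 mm above its lower edge, at the start 130 mm above the table. The cap neither turns nor lifts until pressed down more than 3 mm. Pressed, it turns counter-clockwise seen from above; 37 to 83 degrees from locked (middle 60) its inner tabs are clear of the lugs on the neck and it lifts straight off.
- reagent_bottle: Bystander: white bottle with a blue cap, 72x82x164 mm, origin at the centre of its underside.
- filter_carton: Bystander: small white carton, 50x52x85 mm, origin at the centre of its underside.
- media_jar: Bystander: wide white jar, 104 mm across, 127 mm high, origin at the centre of its underside.
- label_roll: Bystander: white paper roll lying flat, 90 mm across, 48 mm high, origin at the centre of its underside.
There are look-alikes about, which are no part of the job. Several things have the shape of the chuck; the one meant has the colours described above.

How it is judged:
By the outcome, as a careful person would: the job done as asked, in the order asked, and still so for the second after the job is handed in, while the arm keeps its last pose, push and grip.
It also fails if it takes over 54 s, if anything falls off the work surface, if the arm or the gripper's body presses on something with over 40 N, if the wrist force passes 120 N, or if a joint passes its speed limit or range.

## Working session

There is one attempt and no reset: what is moved stays moved. The work goes in short steps, Python scripts to look and compute and a shell command to move; the robot and the scene stay as the last step left them, time stands still between calls to the robot, and variables do not carry over. Pictures are saved under pics/ and viewed, at most 10 in all, crops included, and the job is handed in when it is done.

```bash
ls; mkdir -p pics
python3 - <<'E'
from plant import manip
import cv2
print(manip.state(), manip.grip_point_offset)
for n in ("scene","top"):
    p,d=manip.grab_frame(n); cv2.imwrite(f"pics/{n}0.png",p[...,::-1]); m=manip.camera_model(n); print(m["mtx"].tolist(),m["world_to_cam"].round(3).tolist())
E
```

```text
pics
{'time': 0.0, 'joint_pos': array([-1.39698999e+00,  5.33560053e-02,  1.61429475e+00,  8.66481971e-06,
        1.47597926e+00, -1.19033597e-01]), 'joint_vel': array([-0.001164  , -0.00031915,  0.00053888, -0.00064665,  0.00142462,
       -0.00031956]), 'joint_efforts': array([-7.44645058e-04, -3.93681514e+01, -3.70180035e+01, -1.38186451e-04,
        7.00630015e-03, -5.98012520e-06]), 'tool_pos': array([ 0.18029537, -0.59778534,  0.23006309]), 'tool_rot': array([-1.01841566e-03,  9.89299281e-01,  1.45896865e-01, -2.35835376e-05]), 'contact_force': array([-0.29228975, -0.02040903,  0.2229699 ]), 'ft_torque': array([-0.00658175,  0.03979289,  0.03615185]), 'grasp_force': 0.0, 'gripper_width': 0.9984481865149092} 0.0187
[[491.97662531966984, 0.0, 323.92945501123427], [0.0, 491.97662531966984, 245.27371608497003], [0.0, 0.0, 1.0]] [[-0.888, -0.46, 0.022, 0.579], [-0.311, 0.564, -0.765, 0.213], [0.339, -0.686, -0.644, 1.288], [0.0, 0.0, 0.0, 1.0]]
[[543.8783350677478, 0.0, 323.09418576925793], [0.0, 543.8783350677478, 234.11145822592985], [0.0, 0.0, 1.0]] [[-0.026, -1.0, 0.006, 0.133], [-0.997, 0.026, -0.074, 0.606], [0.074, -0.008, -0.997, 1.597], [0.0, 0.0, 0.0, 1.0]]
```

View pics/scene0.png

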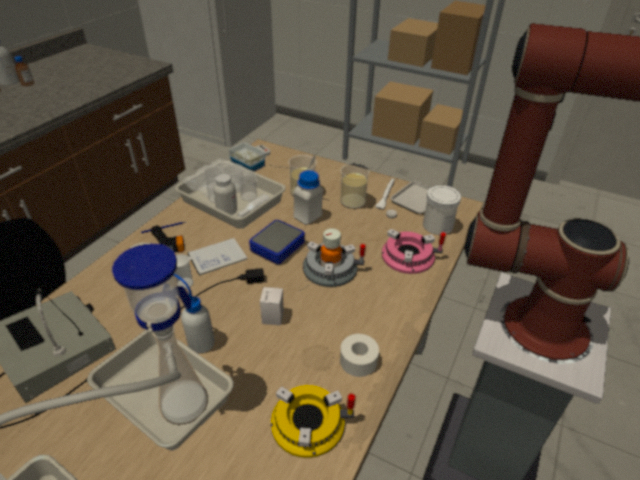

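View pics/top0.png

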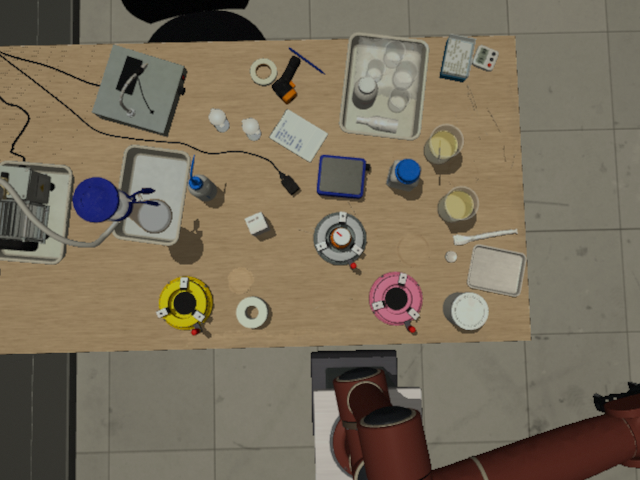

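Three chuck shapes are visible in the top view: grey (340,238), yellow (186,303) and pink (396,298). Grey is the one meant, since it has a grey flange, steel ring and holds the orange bottle. I'll confirm with a crop and measure.

```bash
cat > h.py <<'E'
from plant import manip
import numpy as np, cv2
def cloud(n):
    p,d=manip.grab_frame(n); m=manip.camera_model(n); K=m["mtx"]; W=np.linalg.inv(m["world_to_cam"])
    v,u=np.mgrid[:480,:640]
    c=np.stack([(u-K[0,2])/K[0,0]*d,(v-K[1,2])/K[1,1]*d,d,np.ones_like(d)],-1)
    return p,(c@W.T)[...,:3],d
def red(p):
    p=p.astype(int); return (p[...,0]>110)&(p[...,1]<60)&(p[...,2]<60)
E
python3 - <<'E'
from h import *
ims=[]
for n,(u0,v0,u1,v1) in dict(top=(300,195,380,290),scene=(290,220,380,290)).items():
    p,X,d=cloud(n)
    s=np.zeros((480,640),bool); s[v0:v1,u0:u1]=1; s&=d>0
    ims.append(cv2.resize(p[v0:v1,u0:u1,::-1],(390,400),interpolation=cv2.INTER_CUBIC))
    c=s&(X[...,2]>.122)&(X[...,2]<.14); Q=X[c]
    print(n,"cap n",len(Q),"mid",(Q.min(0)+Q.max(0))/2,"mean",Q.mean(0),"ext",np.ptp(Q,axis=0))
    C=Q.mean(0)
    r=s&red(p)&(X[...,2]>.05)&(X[...,2]<.115)&(np.hypot(X[...,0]-C[0],X[...,1]-C[1])>.06)
    Q=X[r];print("handle n",len(Q),Q.mean(0),Q.min(0),Q.max(0),"uv",np.argwhere(r).mean(0)[::-1])
    t=r&(X[...,2]>.09); print(" top",t.sum(),X[t].mean(0))
    h=X[s]; j=h[(h[:,2]>.056)&(h[:,2]<.067)]
    a=np.degrees(np.arctan2(j[:,1]-C[1],j[:,0]-C[0])); rr=np.hypot(j[:,0]-C[0],j[:,1]-C[1]); k=rr>.045
    print(" jaw angles",np.histogram(a[k],np.arange(-180,181,15))[0])
    f=h[(h[:,2]>.012)&(h[:,2]<.025)]; print(" flange c",(f.min(0)+f.max(0))/2,np.ptp(f,axis=0))
cv2.imwrite("pics/crop.png",np.hstack(ims))
E
```

```text
top cap n 234 mid [0.5934648  0.06725091 0.13066524] mean [0.5934255  0.0668114  0.13007469] ext [0.04796606 0.04765719 0.01663861]
handle n 22 [0.51363272 0.0358901  0.0993706 ] [0.50811749 0.03022066 0.09271078] [0.51959243 0.0418272  0.10543236] uv [353.09090909 265.09090909]
 top 22 [0.51363272 0.0358901  0.0993706 ]
 jaw angles [ 0  0  6 44  7  0  0  0  0  0  4 50 14  0  0  0  0  0 14 52  1  0  0  0]
 flange c [0.58519378 0.0501477  0.01849635] [0.28515227 0.1903528  0.01296481]
scene cap n 172 mid [0.59573544 0.07113152 0.12808137] mean [0.59510575 0.07403156 0.12843811] ext [0.04493125 0.05122079 0.01194855]
handle n 18 [0.51365026 0.04178271 0.09621702] [0.50781764 0.03484548 0.09024792] [0.51928435 0.04653247 0.10321319] uv [361.94444444 246.27777778]
 top 18 [0.51365026 0.04178271 0.09621702]
 jaw angles [ 0 13  0 34  8  0  0  0  0  0 12 38  3  0  0  0  0  0  9 40  0  0  0  0]
 flange c [0.64853151 0.02948822 0.01844015] [0.25998158 0.24815258 0.0128777 ]
```

View pics/crop.png

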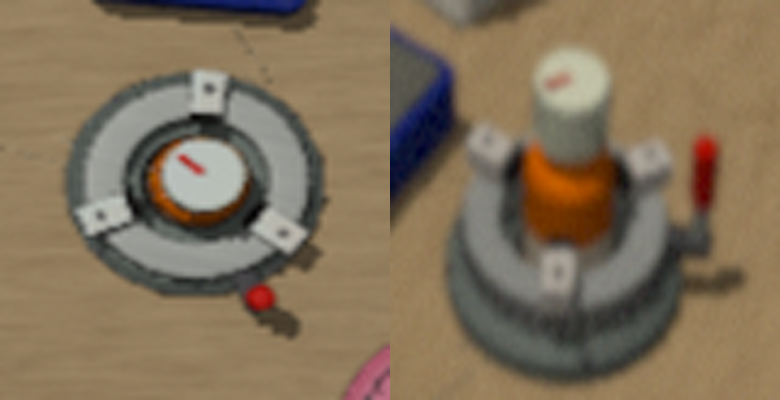

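The crop shows the grey chuck with the orange bottle and white cap (top view ~(340,238)) and its upright red handle at (353,266), so it is the one meant. Sizes agree: cap extent is 48 mm with its top at 0.130, and the handle top is at 0.099. I'll go above it for a closer look.

```bash
R='{"x":2.9,"y":-3}'
python3 -m crank '[{"x":1.5,"y":-1.5},{"x":2.9,"y":-3},{"x":2.9,"y":-3},{"x":2.9,"y":-3},{"x":2.9,"y":-3}]' 100
python3 -m crank '[{"x":2.9,"y":-3},{"x":2.9,"y":-3},{"x":2.9,"y":-3},{"x":2.9,"y":-3},{"x":2.9,"y":-3}]'
python3 -m crank '[{"x":2.9,"y":-3},{"x":2.9,"y":-3},{"x":2.9,"y":-3},{"x":2.9,"y":-3},{"x":2.9,"y":-3}]'
python3 -m crank '[{"x":2,"y":-2},{"x":1,"y":-1},{},{}]'
cat >> h.py <<'E'
def wrist():
    m=manip.camera_model("wrist"); p,d=manip.grab_frame("wrist"); K=m["mtx"]; W=np.linalg.inv(m["world_to_cam"])
    v,u=np.mgrid[:480,:640]; a=(u-K[0,2])/K[0,0]; b=(v-K[1,2])/K[1,1]; r=np.hypot(a,b)+1e-9
    k=np.tan(np.minimum(r,1.5))/r*d
    return p,(np.stack([a*k,b*k,d,np.ones_like(d)],-1)@W.T)[...,:3],d
def tool():
    s=manip.state(); w,x,y,z=s["tool_rot"]; return s["tool_pos"],2*np.arctan2(y,x),s
def totool(w,phi): # world dxy (m) -> tool xy cm
    c,s=np.cos(phi),np.sin(phi); return 100*(w[0]*c+w[1]*s),100*(w[0]*s-w[1]*c)
E
python3 - <<'E'
from h import *
t,phi,s=tool(); print(t,phi,s["joint_pos"],s["contact_force"])
p,X,d=wrist(); cv2.imwrite("pics/w1.png",p[...,::-1])
r=red(p)&(d>0)&(X[...,2]>.09)&(X[...,2]<.115); Q=X[r]; print(len(Q),Q.mean(0),np.ptp(Q,axis=0))
s=(d>0)&(np.hypot(X[...,0]-.594,X[...,1]-.068)<.05)&(X[...,2]>.124)&(X[...,2]<.136); Q=X[s]; print(len(Q),(Q.min(0)+Q.max(0))/2,np.ptp(Q,axis=0))
E
```

```text
[ 0.18034915 -0.59799903  0.23048314] 0.2928327257356571 [-1.39696847e+00  5.31700554e-02  1.61378461e+00  1.83075650e-05
  1.47598364e+00 -1.19006619e-01] [ 0.16128123  0.20766903 -0.47638006]schema error: expected keys x, y, z, turn
schema error: expected keys x, y, z, turn
schema error: expected keys x, y, z, turn
schema error: expected keys x, y, z, turn
<stdin>:4: RuntimeWarning: Mean of empty slice.
  ret = um.true_divide(
Traceback (most recent call last):
ValueError: zero-size array to reduction operation maximum which has no identity
```

View pics/w1.png

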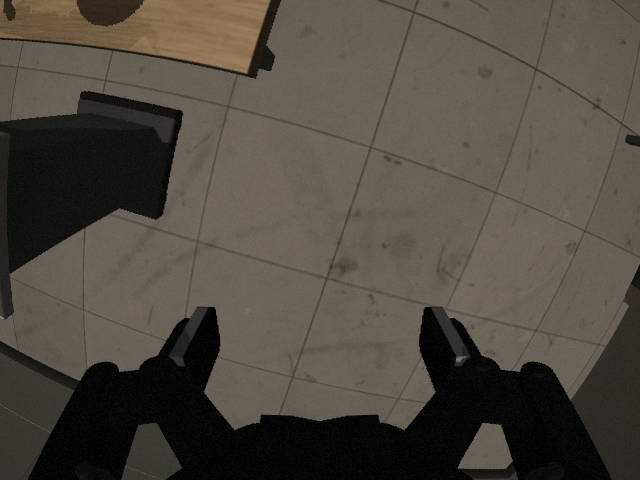

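The calls were refused because all four keys are required, so the arm is still at its start; the picture shows only floor and the fingers. Retrying.

```bash
python3 -m crank '[{"x":1.5,"y":-1.5,"z":0,"turn":0},{"x":2.9,"y":-3,"z":0,"turn":0},{"x":2.9,"y":-3,"z":0,"turn":0},{"x":2.9,"y":-3,"z":0,"turn":0},{"x":2.9,"y":-3,"z":0,"turn":0}]' 100
```

```text
time: 0.75
tool_pos: [0.2673, -0.4298, 0.2311]
tool_rot: [-0.0, 0.989, 0.146, 0.0]
contact_force: [0.7, -0.6, 0.4]
gripper_width: 0.999
grasp_force: 0.0
```

```bash
python3 -m crank '[{"x":2.9,"y":-3,"z":0,"turn":0},{"x":2.9,"y":-3,"z":0,"turn":0},{"x":2.9,"y":-3,"z":0,"turn":0},{"x":2.9,"y":-3,"z":0,"turn":0},{"x":2.9,"y":-3,"z":0,"turn":0}]'
python3 -m crank '[{"x":2.9,"y":-3,"z":0,"turn":0},{"x":2.9,"y":-3,"z":0,"turn":0},{"x":2.9,"y":-3,"z":0,"turn":0},{"x":2.9,"y":-3,"z":0,"turn":0},{"x":2.9,"y":-3,"z":0,"turn":0}]'
python3 -m crank '[{"x":2,"y":-2,"z":0,"turn":0},{"x":1,"y":-1,"z":0,"turn":0},{"x":0,"y":0,"z":0,"turn":0}]'
python3 - <<'E'
from h import *
t,phi,s=tool(); print(t,phi,s["joint_pos"],s["contact_force"])
p,X,d=wrist(); cv2.imwrite("pics/w2.png",p[...,::-1])
r=red(p)&(d>0)&(X[...,2]>.09)&(X[...,2]<.115); Q=X[r]; print(len(Q),Q.mean(0) if len(Q) else 0)
s=(d>0)&(np.hypot(X[...,0]-.594,X[...,1]-.068)<.05)&(X[...,2]>.122)&(X[...,2]<.138); Q=X[s]; print(len(Q), ((Q.min(0)+Q.max(0))/2,np.ptp(Q,axis=0)) if len(Q) else 0)
E
```

```text
time: 1.25
tool_pos: [0.3628, -0.2443, 0.2314]
tool_rot: [0.0, 0.989, 0.146, 0.0]
contact_force: [0.8, 0.1, 0.3]
gripper_width: 0.999
grasp_force: 0.0
time: 1.75
tool_pos: [0.4584, -0.0586, 0.2314]
tool_rot: [0.0, 0.989, 0.146, 0.0]
contact_force: [0.6, -0.5, 0.2]
gripper_width: 0.995
grasp_force: 0.0
time: 2.05
tool_pos: [0.4782, -0.0221, 0.2312]
tool_rot: [0.0, 0.989, 0.147, -0.0]
contact_force: [-0.2, -0.3, 0.4]
gripper_width: 1.004
grasp_force: 0.0
[ 0.47821284 -0.02210115  0.23117013] 0.2953001901581463 [-2.01672111e-01 -3.08968217e-01  1.94215149e+00 -2.27428404e-04
  1.50891396e+00  1.07383815e+00] [-0.23618479 -0.28541816  0.40845009]
460 [ 0.45979302 -0.01204391  0.09925887]
3867 (array([0.59596444, 0.06879455, 0.12789015]), array([0.04918119, 0.04869641, 0.01166633]))
```

View pics/w2.png

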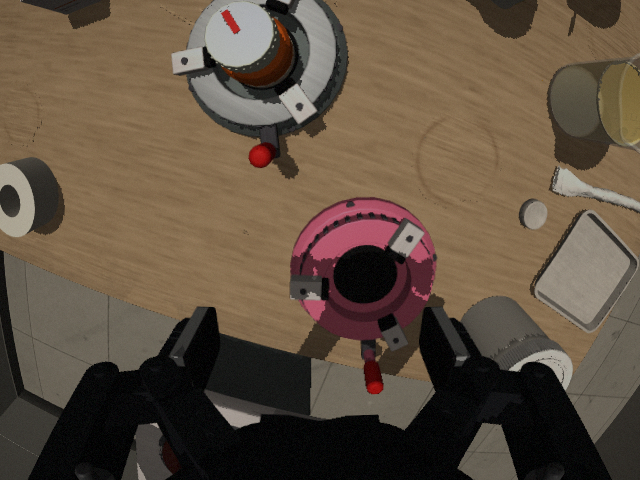

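The wrist view shows our handle at (262,156), the cap at (240,35) with its stripe, and the pink look-alike with its own handle at (372,375). Isolating ours.

Run:
```python
from h import *
from scipy.optimize import least_squares
p,X,d=wrist(); C=np.array([.595,.068])
R=np.hypot(X[...,0]-C[0],X[...,1]-C[1]); D=(d>0)
r=red(p)&D&(X[...,2]>.055)&(R<.11)&(R>.06); Q=X[r]; T=Q[Q[:,2]>.095]
print("handle",len(Q),Q.mean(0),"top",len(T),T.mean(0),(T.min(0)+T.max(0))/2,np.ptp(T,axis=0))
c=D&(R<.03)&(X[...,2]>.126)&(X[...,2]<.135); Q=X[c]; print("cap top",Q.mean(0),(Q.min(0)+Q.max(0))/2)
# sleeve top outer rim (43mm): points r 60-70
z=D&(R<.075)&(R>.05)&(X[...,2]>.040)&(X[...,2]<.046); Q=X[z][:,:2]
def edge(c):
    a=np.arctan2(*(Q-c).T[::-1]); rr=np.hypot(*(Q-c).T); b=np.digitize(a,np.linspace(-np.pi,np.pi,37)); return [np.percentile(rr[b==k],97)-.068 for k in range(1,38) if (b==k).sum()>15]
f=least_squares(edge,C,loss="soft_l1",f_scale=.001,diff_step=1e-3); print("axis",f.x,len(f.fun),np.abs(f.fun).mean())
t,phi,s=tool(); h=T.mean(0)[:2]
for ax in (f.x,C): v=h-ax; print("handle r",np.hypot(*v),"ang",np.degrees(np.arctan2(v[1],v[0])))
print("move",totool(h-t[:2],phi))
```

```text
handle 314 [0.51579336 0.03719768 0.09925534] top 314 [0.51579336 0.03719768 0.09925534] [0.51551188 0.03740274 0.09884473] [0.01477615 0.01512381 0.00565511]
cap top [0.59564032 0.06817806 0.13068221] [0.59585614 0.06892589 0.12999089]Traceback (most recent call last):
  File "<stdin>", line 12, in <module>
    return func(*args, **kwargs)
    result = trf(vector_fun.fun, vector_fun.jac, x0, f0, J0, lb, ub, ftol, xtol,
                 gtol, max_nfev, x_scale, loss_function, tr_solver,
                 tr_options.copy(), verbose, callback=callback_wrapped)
    return trf_no_bounds(
        fun, jac, x0, f0, J0, ftol, xtol, gtol, max_nfev, x_scale,
        loss_function, tr_solver, tr_options, verbose, callback=callback)
    cost_new = loss_function(f_new, cost_only=True)
    loss(z, rho, cost_only=cost_only)
    ~~~~^^^^^^^^^^^^^^^^^^^^^^^^^^^^^
    rho[0] = 2 * (t**0.5 - 1)
    ~~~^^^
ValueError: could not broadcast input array from shape (29,) into shape (31,)
```

Run:
```python
from h import *
C=np.array([.594,.068])
for n in ("wrist","top"):
    p,X,d=wrist() if n=="wrist" else cloud(n)
    R=np.hypot(X[...,0]-C[0],X[...,1]-C[1])
    for lo,hi,rm,nm in ((.040,.047,.085,"sleeve136"),(.017,.0235,.095,"flange160"),(.058,.066,.088,"jaws154")):
        m=((d>0)&(R<rm)&(X[...,2]>lo)&(X[...,2]<hi)&~red(p)).astype(np.uint8)
        m=cv2.morphologyEx(m,cv2.MORPH_OPEN,np.ones((3,3))) if n=="wrist" else m
        Q=X[m>0][:,:2].astype(np.float32); c,r=cv2.minEnclosingCircle(Q*1000); print(n,nm,len(Q),np.round(c,1),round(r*2,1))
        if "jaws" in nm:
            k,lab,st,ce=cv2.connectedComponentsWithStats(m)
            for i in range(1,k):
                if st[i,4]>15: print("   jaw",st[i,4],X[lab==i].mean(0).round(4))
```

```text
wrist sleeve136 6235 [597.9  70.9] 137.7
wrist flange160 2704 [598.2  69.9] 155.4
wrist jaws154 2018 [578.1  72.9] 139.3
   jaw 179 [0.6395 0.0629 0.062 ]
   jaw 823 [0.5758 0.123  0.061 ]
   jaw 1016 [0.5635 0.0252 0.061 ]
top sleeve136 552 [590.6  64.3] 148.6
top flange160 379 [595.4  67.8] 158.2
top jaws154 188 [595.3  68. ] 150.2
   jaw 63 [0.6517 0.0611 0.0615]
   jaw 61 [0.5746 0.1201 0.0613]
   jaw 59 [0.5612 0.0249 0.0613]
```

```bash
python3 -m crank '[{"x":2.6,"y":-2.3,"z":0,"turn":0},{"x":2.7,"y":-2.3,"z":0,"turn":0},{"x":0,"y":0,"z":3,"turn":-0.087},{"x":0,"y":0,"z":4,"turn":0},{"x":0,"y":0,"z":4,"turn":0}]'
python3 -m crank '[{"x":0,"y":0,"z":3.5,"turn":0},{"x":0,"y":0,"z":2.2,"turn":0},{"x":0,"y":0,"z":0,"turn":0},{"x":0,"y":0,"z":0,"turn":0}]'
python3 - <<'E'
from h import *
p,X,d=wrist();cv2.imwrite("pics/w3.png",p[...,::-1]); print(tool()[:2])
r=red(p)&(d>0)&(X[...,2]>.09)&(X[...,0]>.49); print(X[r].mean(0),r.sum())
E
```

```text
time: 2.75
tool_pos: [0.516, 0.0352, 0.121]
tool_rot: [0.0, 0.982, 0.188, 0.001]
contact_force: [0.1, 0.1, -0.7]
gripper_width: 0.998
grasp_force: 0.0
time: 3.15
tool_pos: [0.5156, 0.0354, 0.0648]
tool_rot: [0.0, 0.982, 0.188, 0.0]
contact_force: [0.1, -0.3, 0.4]
gripper_width: 1.0
grasp_force: 0.0
(array([0.51654634, 0.03552689, 0.06595042]), np.float64(0.3786194348526716))
[0.60183588 0.07606964 0.13118626] 2059
```

View pics/w3.png

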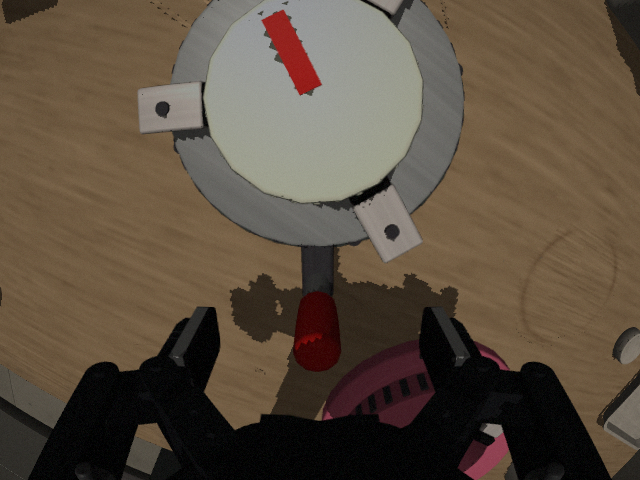

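The handle (top at ~(317,350)) stands centred between the open fingers. Close.

```bash
python3 -m crank '[{"x":0,"y":0,"z":0,"turn":0},{"x":0,"y":0,"z":0,"turn":0},{"x":0,"y":0,"z":0,"turn":0},{"x":0,"y":0,"z":0,"turn":0},{"x":0,"y":0,"z":0,"turn":0}]' 0
python3 -m crank '[{"x":0,"y":0,"z":0,"turn":0},{"x":0,"y":0,"z":0,"turn":0},{"x":0,"y":0,"z":0,"turn":0}]'
python3 - <<'E'
from h import *
print(tool()[:2])
# per row of 0.1 rad clockwise about the axis, tool frame, handle at tool -x*0.09
a=.1; print("chord", 9*np.sin(a), 9*(1-np.cos(a)))
E
```

```text
time: 3.7
tool_pos: [0.5156, 0.0365, 0.0648]
tool_rot: [-0.0, 0.982, 0.189, 0.0]
contact_force: [-0.9, -0.2, 1.1]
gripper_width: 0.187
grasp_force: 58.4
time: 4.0
tool_pos: [0.5156, 0.0365, 0.0648]
tool_rot: [-0.0, 0.982, 0.189, 0.0]
contact_force: [-2.3, 0.7, 4.6]
gripper_width: 0.183
grasp_force: 58.8
(array([0.51559287, 0.03645457, 0.06478973]), np.float64(0.3798813568834508))
chord 0.8985007498214534 0.044962512497767615
```

```bash
python3 -m crank '[{"x":0.01,"y":-0.45,"z":0,"turn":0.05},{"x":0.045,"y":-0.9,"z":0,"turn":0.1},{"x":0.045,"y":-0.9,"z":0,"turn":0.1},{"x":0.045,"y":-0.9,"z":0,"turn":0.1}]'
python3 -m crank '[{"x":0.045,"y":-0.9,"z":0,"turn":0.1},{"x":0.045,"y":-0.9,"z":0,"turn":0.1},{"x":0.045,"y":-0.9,"z":0,"turn":0.1}]'
```

```text
time: 4.4
tool_pos: [0.5091, 0.0659, 0.0648]
tool_rot: [0.002, 1.0, 0.013, -0.0]
contact_force: [-2.1, -6.2, 3.8]
gripper_width: 0.186
grasp_force: 59.1
time: 4.7
tool_pos: [0.512, 0.0928, 0.0648]
tool_rot: [0.002, 0.991, -0.136, -0.0]
contact_force: [-4.5, -5.6, 6.5]
gripper_width: 0.191
grasp_force: 59.3
```

```bash
python3 -m crank '[{"x":0.045,"y":-0.9,"z":0,"turn":0.1},{"x":0.045,"y":-0.9,"z":0,"turn":0.1},{"x":0.045,"y":-0.9,"z":0,"turn":0.1}]'
python3 -m crank '[{"x":0.01,"y":-0.45,"z":0,"turn":0.05},{"x":0.01,"y":-0.45,"z":0,"turn":0.05}]'
```

```text
time: 5.0
tool_pos: [0.5227, 0.1176, 0.0648]
tool_rot: [0.002, 0.959, -0.283, -0.001]
contact_force: [-6.2, -6.0, 9.0]
gripper_width: 0.185
grasp_force: 59.5
time: 5.2
tool_pos: [0.5278, 0.1249, 0.0648]
tool_rot: [0.002, 0.944, -0.329, -0.001]
contact_force: [-7.7, -4.9, 8.1]
gripper_width: 0.19
grasp_force: 59.5
```

```bash
python3 -m crank '[{"x":0.01,"y":-0.36,"z":0,"turn":0.04},{"x":0.01,"y":-0.36,"z":0,"turn":0.04}]'
python3 -m crank '[{"x":0.01,"y":-0.27,"z":0,"turn":0.03},{"x":0,"y":0,"z":0,"turn":0}]'
python3 -m crank '[{"x":0.01,"y":-0.27,"z":0,"turn":0.03},{"x":0,"y":0,"z":0,"turn":0}]'
```

```text
time: 5.4
tool_pos: [0.5323, 0.1303, 0.0648]
tool_rot: [0.002, 0.93, -0.367, -0.001]
contact_force: [-7.3, -4.1, 9.1]
gripper_width: 0.19
grasp_force: 59.6
time: 5.6
tool_pos: [0.5333, 0.1314, 0.0648]
tool_rot: [0.003, 0.925, -0.38, -0.002]
contact_force: [-11.4, -7.1, 13.0]
gripper_width: 0.19
grasp_force: 60.3
time: 5.8
tool_pos: [0.5333, 0.1313, 0.0646]
tool_rot: [0.007, 0.919, -0.393, -0.004]
contact_force: [-19.2, -14.9, 20.4]
gripper_width: 0.188
grasp_force: 62.3
```

Handle stopped moving while the push rose to about 24 N, and the chord gives 1.13 rad of travel, so it is at the stop. Release, rise, look.

```bash
python3 -m crank '[{"x":0,"y":0.2,"z":0,"turn":0},{"x":0,"y":0,"z":0,"turn":0},{"x":0,"y":0,"z":0,"turn":0},{"x":0,"y":0,"z":0,"turn":0}]' 100
python3 -m crank '[{"x":0,"y":0,"z":-1.5,"turn":0},{"x":0,"y":0,"z":-3,"turn":0},{"x":-1,"y":0,"z":-4,"turn":0},{"x":-1,"y":0,"z":-4,"turn":0},{"x":0,"y":0,"z":0,"turn":0}]'
python3 - <<'E'
from h import *
t,phi,s=tool(); print(t,phi,s["joint_pos"][5],s["contact_force"])
p,X,d=wrist();cv2.imwrite("pics/w4.png",p[...,::-1])
R=np.hypot(X[...,0]-.597,X[...,1]-.07); D=d>0
T=X[red(p)&D&(X[...,2]>.094)&(X[...,2]<.11)&(R<.11)&(R>.06)]; print("handle",len(T),T.mean(0))
c=D&(R<.03)&(X[...,2]>.126)&(X[...,2]<.136); Q=X[c]; 
ct,r=cv2.minEnclosingCircle((Q[:,:2]*1000).astype(np.float32)); print("cap",Q.mean(0),(Q.min(0)+Q.max(0))/2,ct,r)
S=X[red(p)&c]; pc=np.linalg.svd(S[:,:2]-S[:,:2].mean(0),full_matrices=False)[2][0]; print("stripe",len(S),S.mean(0),np.degrees(np.arctan2(pc[1],pc[0])))
print("move",totool(np.array(ct)/1000-t[:2],phi))
E
```

```text
time: 6.2
tool_pos: [0.5357, 0.1337, 0.0641]
tool_rot: [-0.0, 0.919, -0.394, 0.0]
contact_force: [1.4, 0.1, 0.1]
gripper_width: 0.861
grasp_force: 0.0
time: 6.7
tool_pos: [0.5256, 0.1495, 0.1983]
tool_rot: [-0.004, 0.919, -0.394, 0.006]
contact_force: [0.2, 0.1, 1.4]
gripper_width: 1.005
grasp_force: 0.0
[0.52555044 0.14949287 0.19829165] -0.8089714614798917 2.520399706585603 [0.22252049 0.09547029 1.43436021]
handle 257 [0.53513858 0.13083673 0.09927158]
cap [0.59678633 0.07053899 0.13071969] [0.59696726 0.0707594  0.12989773] (596.9722900390625, 70.31478118896484) 24.54290008544922
stripe 269 [0.60380277 0.07761354 0.13162766] 47.34220122006305
move (np.float64(10.658992719071314), np.float64(0.2972869414339975))
```

View pics/w4.png

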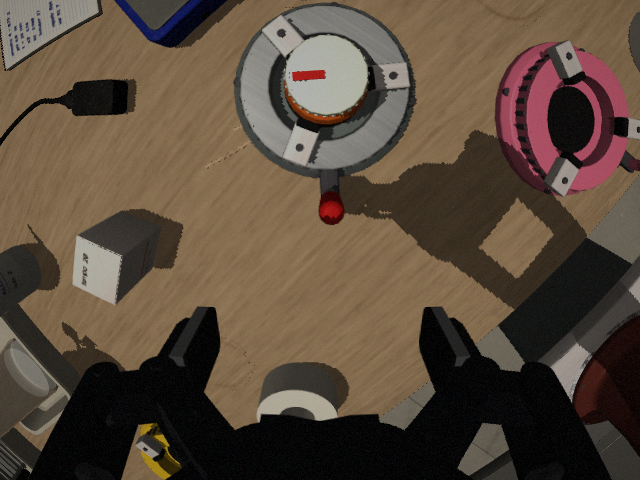

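Handle is at (331,208), still at its stop, and the cap is centred in the chuck at (327,77), axis (0.597, 0.0705). Go over it and descend.

```bash
python3 -m crank '[{"x":3.5,"y":0.1,"z":0,"turn":0},{"x":3.6,"y":0.1,"z":0,"turn":0},{"x":3.56,"y":0.1,"z":0,"turn":0},{"x":0,"y":0,"z":2,"turn":0},{"x":0,"y":0,"z":0,"turn":0}]'
python3 - <<'E'
from h import *
t,phi,s=tool(); print(t,phi,totool(np.array([.597,.0705])-t[:2],phi))
p,X,d=wrist()
R=np.hypot(X[...,0]-.597,X[...,1]-.07)
Q=X[(d>0)&(R<.03)&(X[...,2]>.125)&(X[...,2]<.136)];print(len(Q),(Q.min(0)+Q.max(0))/2,np.ptp(Q,axis=0))
E
python3 -m crank '[{"x":0,"y":0,"z":3,"turn":0},{"x":0,"y":0,"z":3,"turn":0},{"x":0,"y":0,"z":1.6,"turn":0},{"x":0,"y":0,"z":0.9,"turn":0},{"x":0,"y":0,"z":0,"turn":0}]'
```

```text
time: 7.25
tool_pos: [0.5913, 0.0679, 0.1654]
tool_rot: [0.001, 0.919, -0.395, -0.003]
contact_force: [-0.7, 0.9, -0.4]
gripper_width: 1.001
grasp_force: 0.0
[0.59133446 0.06786062 0.16536698] -0.8117816514097901 (np.float64(0.19841543823398128), np.float64(-0.592687117097369))
5932 [0.59773618 0.0695398  0.12925005] [0.04772282 0.04792806 0.00842908]
time: 7.8
tool_pos: [0.5924, 0.0691, 0.0834]
tool_rot: [0.0, 0.919, -0.394, -0.001]
contact_force: [-0.5, 0.2, 0.6]
gripper_width: 0.997
grasp_force: 0.0
```

```bash
python3 -m crank '[{"x":0.25,"y":-0.4,"z":-0.9,"turn":0},{"x":0,"y":0,"z":0,"turn":0},{"x":0,"y":0,"z":0,"turn":0}]'
python3 -m crank '[{"x":0,"y":0,"z":0,"turn":0},{"x":0,"y":0,"z":0,"turn":0},{"x":0,"y":0,"z":0,"turn":0},{"x":0,"y":0,"z":0,"turn":0},{"x":0,"y":0,"z":0,"turn":0}]' 0
```

```text
time: 8.1
tool_pos: [0.5995, 0.0697, 0.0957]
tool_rot: [-0.001, 0.919, -0.394, 0.002]
contact_force: [0.7, -0.7, 0.3]
gripper_width: 0.998
grasp_force: 0.0
time: 8.6
tool_pos: [0.5978, 0.0696, 0.0936]
tool_rot: [0.0, 0.919, -0.394, -0.0]
contact_force: [-1.7, -0.8, 4.0]
gripper_width: 0.545
grasp_force: 61.1
```

```bash
python3 -m crank '[{"x":0,"y":0,"z":0.2,"turn":0},{"x":0,"y":0,"z":0.2,"turn":0},{"x":0,"y":0,"z":0.2,"turn":0},{"x":0,"y":0,"z":0,"turn":0},{"x":0,"y":0,"z":0,"turn":0}]'
```

```text
time: 9.1
tool_pos: [0.5981, 0.0696, 0.0889]
tool_rot: [0.0, 0.919, -0.394, 0.0]
contact_force: [-5.6, -0.4, 9.8]
gripper_width: 0.544
grasp_force: 61.9
```

```bash
python3 -m crank '[{"x":0,"y":0,"z":0.12,"turn":0},{"x":0,"y":0,"z":0,"turn":0}]'
python3 -m crank '[{"x":0,"y":0,"z":0,"turn":-0.1},{"x":0,"y":0,"z":0,"turn":-0.1},{"x":0,"y":0,"z":0,"turn":-0.1},{"x":0,"y":0,"z":0,"turn":0}]'
```

```text
time: 9.3
tool_pos: [0.5982, 0.0696, 0.0879]
tool_rot: [0.0, 0.919, -0.394, 0.0]
contact_force: [-6.0, -1.9, 10.5]
gripper_width: 0.543
grasp_force: 62.0
time: 9.7
tool_pos: [0.5988, 0.0703, 0.0883]
tool_rot: [-0.001, 0.968, -0.252, 0.001]
contact_force: [-2.9, 2.3, 11.1]
gripper_width: 0.54
grasp_force: 62.0
```

```bash
python3 -m crank '[{"x":0,"y":0,"z":0,"turn":-0.1},{"x":0,"y":0,"z":0,"turn":-0.1},{"x":0,"y":0,"z":0,"turn":-0.1},{"x":0,"y":0,"z":0,"turn":-0.1},{"x":0,"y":0,"z":0,"turn":-0.1}]'
python3 -m crank '[{"x":0,"y":0,"z":0,"turn":-0.1},{"x":0,"y":0,"z":0,"turn":-0.1},{"x":0,"y":0,"z":0,"turn":-0.05},{"x":0,"y":0,"z":0,"turn":0},{"x":0,"y":0,"z":0,"turn":0}]'
python3 - <<'E'
from h import *
t,phi,s=tool(); print(t,phi,s["contact_force"],s["ft_torque"])
p,X,d=wrist();cv2.imwrite("pics/w5.png",p[...,::-1])
R=np.hypot(X[...,0]-.597,X[...,1]-.07); c=(d>0)&(R<.03)&(X[...,2]>.115); print(X[c].mean(0))
S=X[red(p)&c]; pc=np.linalg.svd(S[:,:2]-S[:,:2].mean(0),full_matrices=False)[2][0]; print("stripe",len(S),S.mean(0),np.degrees(np.arctan2(pc[1],pc[0])))
E
```

```text
time: 10.2
tool_pos: [0.5988, 0.0704, 0.0883]
tool_rot: [-0.001, 1.0, -0.003, 0.001]
contact_force: [-4.1, 2.3, 10.4]
gripper_width: 0.538
grasp_force: 61.8
time: 10.7
tool_pos: [0.5989, 0.0706, 0.0884]
tool_rot: [-0.001, 0.993, 0.12, 0.001]
contact_force: [-3.7, 3.0, 10.7]
gripper_width: 0.54
grasp_force: 61.9
[0.59886791 0.07058707 0.08840974] 0.23998236627954703 [-3.68610941  3.01275637 10.72418443] [0.32912594 0.60665217 0.05107079]
[0.60868156 0.07289176 0.15218151]<stdin>:5: RuntimeWarning: Mean of empty slice.
  ret = um.true_divide(
Traceback (most recent call last):
IndexError: index 0 is out of bounds for axis 0 with size 0
```

View pics/w5.png

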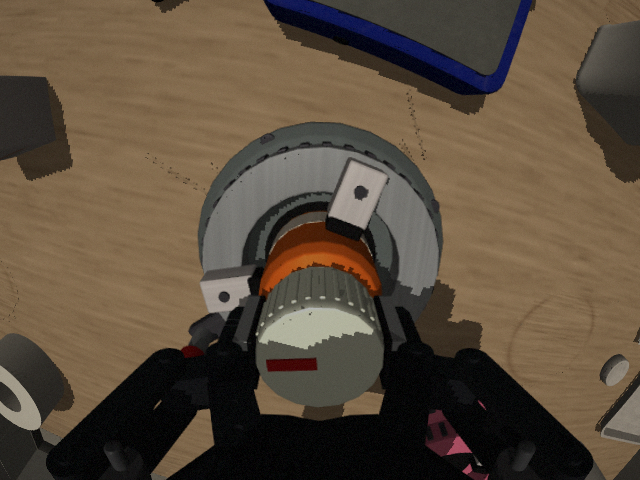

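The stripe at (292,365) lies across the image just as it did before the twist, so the cap turned about 60° with the gripper. The bottle stands in the jaws. Lift.

```bash
python3 -m crank '[{"x":0,"y":0,"z":-0.5,"turn":0},{"x":0,"y":0,"z":-0.5,"turn":0},{"x":0,"y":0,"z":-0.5,"turn":0},{"x":0,"y":0,"z":-0.5,"turn":0},{"x":0,"y":0,"z":0,"turn":0}]'
python3 -m crank '[{"x":0,"y":0,"z":-1.2,"turn":0},{"x":0,"y":0,"z":-1.2,"turn":0},{"x":0,"y":0,"z":-1.2,"turn":0},{"x":0,"y":0,"z":-1.2,"turn":0},{"x":0,"y":0,"z":-1,"turn":0}]'
python3 -m crank '[{"x":0,"y":0,"z":0,"turn":0},{"x":0,"y":0,"z":0,"turn":0},{"x":0,"y":0,"z":0,"turn":0}]'
```

```text
time: 11.25
tool_pos: [0.598, 0.0696, 0.1064]
tool_rot: [0.0, 0.993, 0.12, 0.0]
contact_force: [-0.0, 0.3, -0.8]
gripper_width: 0.541
grasp_force: 61.3
time: 11.75
tool_pos: [0.5983, 0.0697, 0.166]
tool_rot: [0.0, 0.993, 0.12, 0.001]
contact_force: [0.7, 0.5, -0.1]
gripper_width: 0.543
grasp_force: 61.3
time: 12.05
tool_pos: [0.5973, 0.0697, 0.1633]
tool_rot: [-0.0, 0.993, 0.12, -0.001]
contact_force: [0.3, 0.3, 0.3]
gripper_width: 0.54
grasp_force: 61.3
```

```bash
python3 -m crank '[{"x":0,"y":0,"z":-0.5,"turn":0},{"x":0,"y":0,"z":-0.5,"turn":0},{"x":0,"y":0,"z":0,"turn":0},{"x":0,"y":0,"z":0,"turn":0},{"x":0,"y":0,"z":0,"turn":0}]'
python3 - <<'E'
from h import *
p,X,d=wrist(); q,Y,e=cloud("scene")
cv2.imwrite("pics/end.png",np.hstack([cv2.resize(p[...,::-1],(400,300)),cv2.resize(q[190:310,270:430,::-1],(400,300))]))
r=red(q)&(e>0)&(np.hypot(Y[...,0]-.535,Y[...,1]-.131)<.03)&(Y[...,2]>.05)&(Y[...,2]<.11); print("handle",r.sum(),Y[r].mean(0))
o=q.astype(int); o=(o[...,0]>130)&(o[...,1]>50)&(o[...,1]<130)&(o[...,2]<60)&(np.hypot(Y[...,0]-.597,Y[...,1]-.07)<.05); print("orange",o.sum(),Y[o].mean(0),Y[o].max(0))
E
```

```text
time: 12.55
tool_pos: [0.5977, 0.0697, 0.174]
tool_rot: [0.0, 0.993, 0.12, -0.0]
contact_force: [-0.6, 0.2, -0.5]
gripper_width: 0.539
grasp_force: 61.3
handle 27 [0.5317359  0.13600232 0.09692758]
orange 152 [0.59696403 0.08707833 0.08629913] [0.62334674 0.10213141 0.12203399]
```

View pics/end.png

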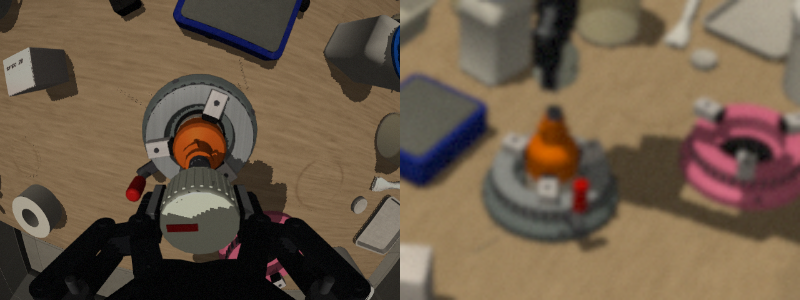

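The cap (200,215 left) is held in the air. The bottle, with its grey plug bare, stands in the clamped chuck (552,140 right), and the handle is at its stop (580,190). Handing in.

```bash
python3 -c "
from plant import manip
print(manip.job_done())"
```

```text
the job is handed in; nothing more can be done
None
```

The job is handed in: the bottle is clamped with the handle at its stop, and the cap was pressed, twisted about 60° and lifted, now held still about 8 cm above its seat (12.6 s used; the hand-in returned no verdict).

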